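# Put four mixed-up dropper bottles back in their own stands

### The arm

A 6-joint arm with a two-finger parallel gripper is mounted at the origin on a cart in front of the work surface, level with it; the furniture and walls round the work are solid. World frame = base frame: x ahead of the robot, y to its left, z up, the work surface at z = 0. Lengths are in m, angles in rad, forces in N, time in s.
With the tool pointing down it reaches from about 0.2 to 0.875 m from the base axis. Payload 3.4 kg.
Tool frame: the origin (TCP) lies between the finger pads; the fingertips stand 25 mm ahead of it and the grasp point (between the pads) lies 6 mm ahead of it (r.nose_length is the z of the fingertips in the tool frame, in m); z points along the fingers, y is the line along which they close (so a half turn about z gives the same grasp; the last joint's range is limited). The gripper opens to 94 mm and grips with 3 to 60 N. Pads are 16 mm wide; open, the fingers measure 119 mm over their backs; the gripper's body (75 mm by 177 mm) begins 78 mm behind the grasp point.
Start: joints at [-1.284, 0.276, 1.505, -0, 1.361, -0.121], TCP at [0.228, -0.528, 0.21] pointing down, gripper open.
Joint ranges: [-2.89, 2.89], [-0.75, 2.08], [0.22, 2.7], [-1.18, 4.32], [0.11, 2.71], [-2.7, 2.7]. Speed limits (rad/s): [2.57, 2.57, 3.14, 3.14, 3.14, 3.14].

### API

Orientations are given as a unit quaternion [w, x, y, z].
In Python, from plant import r, gripper_to, inverse_kinematics, vision, models, telemetry gives the robot as it stands. Calls block until the motion is done:
- r.move_to(position, orientation): joint-space move of the TCP to a pose.
- r.move_l(position, rot=None, vel=0.15, guard=None): straight line of the TCP; rot=None keeps the orientation; vel is the mean speed in m/s. With guard (N) it stops when the force on the tool has changed by that much, and returns True; else False.
- r.movej(angles): joint-space move.
- gripper_to(opening, f_grip=None): finger opening in m; f_grip is the grip in N (None keeps the last); returns when the fingers have stopped.
- r.hold(seconds).
- inverse_kinematics(position, orientation): joint angles nearest the present ones, or None.
- vision.snapshot(name): name is "side" or "top" or "wrist"; returns the picture (420x560x3 uint8, red, green, blue); there is no depth.
- vision.get_calibration(name): a dict with "fx", "fy", "cx", "cy" (pixels), "position" and "orientation" of the camera in the world. Camera axes: x right, y down, z forward; pixel columns grow to the right and rows downward; lengths in m; the calibration is good to about 2 mm. A picture is of the moment at which its call begins: read the wrist's pose just before it. get_calibration takes no time and is no camera call; for the wrist camera it gives the pose at the moment of the call.
A pose or a line that the arm cannot do raises r.PlanningError and nothing moves.
- r.sign_off(): hands the job in; it is judged then, once.
Trained networks look in the newest picture that a camera, given by its name, has taken for a name from the list of things; names that differ only in an ending like _2 or _b are one class to them, and where a whole thing is asked for, a point or a joint stands for the part that bears it (a point fixed in the world has none). Each returns a list of dicts, best first, with "score" (0 to 1); they miss things now and then, are a little off and sometimes report something else, mostly with a low value. They report only what shows in the picture. A call takes as long as a camera call.
- models.boxes_of(thing, camera): "at" ([x, y, z] in m, in world coordinates, good to about 4 mm: the middle of the surface that is visible of it).
- models.regions_of(thing, camera): "pixels" (420x560 bool, what is visible of it).
- models.mark_of(thing, camera): "at" ([x, y, z] in m, in world coordinates, good to about 4 mm: a listed point, or the origin of a listed thing).
Readings, each from a call of its own:
- telemetry.current_t(): time.
- telemetry.current_joints(): joint angles.
- telemetry.current_dq(): joint speeds.
- telemetry.current_joint_efforts(): joint torques, N m.
- telemetry.current_ee_pos(): TCP position.
- telemetry.current_tool_rot(): TCP orientation.
- telemetry.current_wrist_force(): force on the tool from outside, world axes, zero at the start.
- telemetry.current_torque(): the same for the moment, N m.
- telemetry.current_opening(): finger opening in m.
- telemetry.current_finger_force(): force on a finger pad.
Only numpy, scipy, OpenCV 4.12 (cv2) and the standard library are available. Lean on these libraries where they do the work, as an engineer would, in place of code of your own. Each camera call takes 0.05 s, during which the arm holds its last target. There are 200 camera calls.

### The job

The four dropper bottles have been put back in each other's stands. Change them round so that each bottle stands upright in the stand of the same colour as its cap, with the empty black stand free as a spare place on the way; do not knock any bottle over.

Things in the scene. Friction and masses are not known exactly. Their poses are not given: they have to be found in the camera images.
- bottle_red: white plastic dropper bottle with a pointed red screw cap, round, 28 mm diameter, 67 mm tall over the cap; the body is straight for about 38 mm from the underside, then comes a rounded shoulder; grip the body 20 to 40 mm above the worktop. About 25 to 45 g. Origin: centre of its underside; z up along the bottle. Starts upright in another colour's stand.
- bottle_green: white plastic dropper bottle with a pointed green screw cap, round, 25 mm diameter, 60 mm tall over the cap; the body is straight for about 34 mm from the underside, then comes a rounded shoulder; grip the body 20 to 40 mm above the worktop. About 25 to 45 g. Origin: centre of its underside; z up along the bottle. Starts upright in another colour's stand.
- bottle_blue: white plastic dropper bottle with a pointed blue screw cap, round, 25 mm diameter, 60 mm tall over the cap; the body is straight for about 34 mm from the underside, then comes a rounded shoulder; grip the body 20 to 40 mm above the worktop. About 25 to 45 g. Origin: centre of its underside; z up along the bottle. Starts upright in another colour's stand.
- bottle_white: white plastic dropper bottle with a pointed white screw cap, round, 27 mm diameter, 65 mm tall over the cap; the body is straight for about 37 mm from the underside, then comes a rounded shoulder; grip the body 20 to 40 mm above the worktop. About 25 to 45 g. Origin: centre of its underside; z up along the bottle. Starts upright in another colour's stand.
- stand_red: round shallow red plastic bottle stand fixed to the worktop, home of the red-capped bottle: coloured collar of outer diameter 60 mm on a black rubber foot 66 mm wide and 2 mm high, rim 10 mm high, inner diameter 46 mm, inner floor 4 mm above the worktop. Origin: centre of its underside, on the worktop; z up.
- stand_green: round shallow green plastic bottle stand fixed to the worktop, home of the green-capped bottle: coloured collar of outer diameter 60 mm on a black rubber foot 66 mm wide and 2 mm high, rim 10 mm high, inner diameter 46 mm, inner floor 4 mm above the worktop. Origin: centre of its underside, on the worktop; z up.
- stand_blue: round shallow blue plastic bottle stand fixed to the worktop, home of the blue-capped bottle: coloured collar of outer diameter 60 mm on a black rubber foot 66 mm wide and 2 mm high, rim 10 mm high, inner diameter 46 mm, inner floor 4 mm above the worktop. Origin: centre of its underside, on the worktop; z up.
- stand_white: round shallow white plastic bottle stand fixed to the worktop, home of the white-capped bottle: coloured collar of outer diameter 60 mm on a black rubber foot 66 mm wide and 2 mm high, rim 10 mm high, inner diameter 46 mm, inner floor 4 mm above the worktop. Origin: centre of its underside, on the worktop; z up.
- stand_black: round shallow black plastic bottle stand fixed to the worktop, empty at the start, nobody's home: a free spot to park a bottle: coloured collar of outer diameter 60 mm on a black rubber foot 66 mm wide and 2 mm high, rim 10 mm high, inner diameter 46 mm, inner floor 4 mm above the worktop. Origin: centre of its underside, on the worktop; z up.

How it is judged:
At the end, for the whole second after the job is handed in: Each bottle stands upright (within 0.12 rad) and at rest on the inner floor of the stand of its cap's colour (underside 1 to 8 mm above the stand's underside), its axis within 12 mm of the stand's centre; the black stand is thereby empty (horizontal distance between bottle_red and stand_red below 0.012 m and z of bottle_red in the frame of stand_red between 0.001 and 0.008 m and angle between each of bottle_red, bottle_green, bottle_blue, bottle_white's own z axis and vertical below 0.12 rad and linear speed of each of bottle_red, bottle_green, bottle_blue, bottle_white below 0.03 m/s and horizontal distance between bottle_green and stand_green below 0.012 m and z of bottle_green in the frame of stand_green between 0.001 and 0.008 m and horizontal distance between bottle_blue and stand_blue below 0.012 m and z of bottle_blue in the frame of stand_blue between 0.001 and 0.008 m and horizontal distance between bottle_white and stand_white below 0.012 m and z of bottle_white in the frame of stand_white between 0.001 and 0.008 m); the robot touches nothing.
It fails at once if the red-capped bottle is tipped over (more than 0.6 rad from upright) (angle between bottle_red's own z axis and vertical above 0.6 rad).
It fails at once if the green-capped bottle is tipped over (more than 0.6 rad from upright) (angle between bottle_green's own z axis and vertical above 0.6 rad).
It fails at once if the blue-capped bottle is tipped over (more than 0.6 rad from upright) (angle between bottle_blue's own z axis and vertical above 0.6 rad).
It fails at once if the white-capped bottle is tipped over (more than 0.6 rad from upright) (angle between bottle_white's own z axis and vertical above 0.6 rad).
It also fails if it takes over 128 s, if anything falls off the work surface, if the arm or the gripper's body presses on something with over 40 N, if the wrist force passes 120 N, or if a joint passes its speed limit or range.

## Working session

There is one attempt and no reset: what is moved stays moved. The work goes in short steps, each a Python script; the robot and the scene stay as the last script left them, time stands still between calls to the robot, and variables do not carry over. Pictures are saved under pics/ and viewed, at most 14 in all, crops included, and the job is handed in when it is done.

```bash
mkdir -p pics; python3 - <<'E'
from plant import r, vision, models, telemetry
import cv2, numpy as np
for c in ("top","side"):
    im=vision.snapshot(c); cv2.imwrite(f"pics/{c}0.png",im[:,:,::-1])
    k=vision.get_calibration(c); print(c,k)
    for n in ["red","green","blue","white","black"]:
        for p in ("bottle_","stand_"):
            if p+n=="bottle_black": continue
            print(p+n,[(np.round(d["at"],3).tolist(),round(d["score"],2)) for d in models.mark_of(p+n,c)[:3]])
print(telemetry.current_t(),telemetry.current_tool_rot())
E
```

```text
top {'fx': 388.2333193196907, 'fy': 388.2333193196907, 'cx': 280.45455637341007, 'cy': 209.18695605836095, 'position': array([0.38262419, 0.07138788, 0.88601501]), 'orientation': array([-0.06148815,  0.71151794, -0.69619707,  0.07260213])}
bottle_red []
stand_red [([0.623, -0.017, -0.002], 0.53)]
bottle_green [([0.461, -0.176, 0.004], 0.59), ([0.451, 0.258, -0.002], 0.59)]
stand_green [([0.605, 0.169, -0.001], 0.86)]
bottle_blue [([0.601, 0.167, 0.001], 0.67), ([0.624, -0.021, 0.004], 0.59)]
stand_blue []
bottle_white [([0.437, 0.073, 0.006], 0.53)]
stand_white [([0.623, -0.016, -0.001], 0.65)]
stand_black [([0.45, 0.257, -0.0], 0.73)]
side {'fx': 500.300217223805, 'fy': 500.300217223805, 'cx': 283.6099817694137, 'cy': 207.05479800812114, 'position': array([ 0.39204841, -0.75849988,  0.60395571]), 'orientation': array([-0.46130776,  0.88241438, -0.07743362,  0.05043857])}
bottle_red [([0.621, -0.02, 0.002], 0.6), ([0.601, 0.169, 0.001], 0.29)]
stand_red [([0.436, 0.071, 0.001], 0.95)]
bottle_green [([0.463, -0.181, 0.002], 0.86), ([0.448, 0.26, 0.001], 0.3)]
stand_green [([0.597, 0.165, 0.0], 0.85), ([0.458, -0.176, -0.003], 0.32)]
bottle_blue [([0.604, 0.167, 0.007], 0.76)]
stand_blue [([0.46, -0.177, -0.004], 0.75)]
bottle_white [([0.436, 0.077, 0.002], 0.67)]
stand_white [([0.62, -0.013, 0.002], 0.72)]
stand_black []
1.0 [6.54453923e-05 9.79284096e-01 2.02491125e-01 3.65259840e-07]
```

View pics/top0.png

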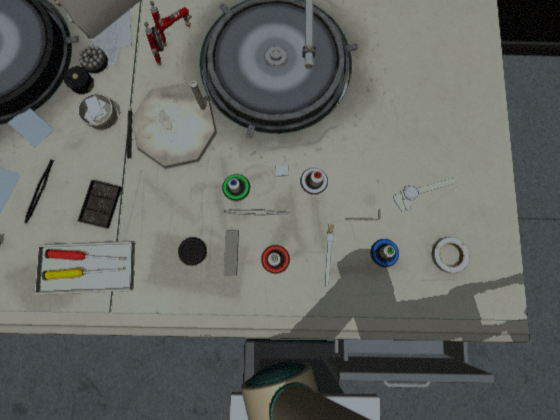

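View pics/side0.png

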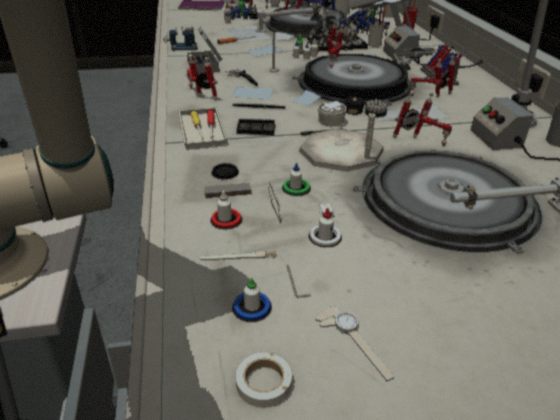

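The top view shows white in the red stand (275,259), blue in green (236,187), red in white (314,181), green in blue (386,252). The black stand (193,250) is empty, and the white ring at (450,254) is tape. The side view agrees. Next I'll refine the stand centres from masks.

```bash
cat > h.py <<'E'
import numpy as np, cv2
from scipy.spatial.transform import Rotation as R
from scipy.optimize import least_squares
from plant import r, gripper_to, inverse_kinematics, vision, models, telemetry
def toplane(px,k,z):
    q=k["orientation"]; M=R.from_quat(q,scalar_first=True).as_matrix()
    d=np.c_[(px[:,0]-k["cx"])/k["fx"],(px[:,1]-k["cy"])/k["fy"],np.ones(len(px))]@M.T
    return (k["position"]+d*((z-k["position"][2])/d[:,2])[:,None])[:,:2]
def proj(P,k):
    M=R.from_quat(k["orientation"],scalar_first=True).as_matrix()
    c=(np.asarray(P)-k["position"])@M; return np.c_[k["fx"]*c[:,0]/c[:,2]+k["cx"],k["fy"]*c[:,1]/c[:,2]+k["cy"]]
def shape(kind,n,xy):
    t=np.linspace(0,2*np.pi,72,endpoint=False); C=np.c_[np.cos(t),np.sin(t)]
    ring=lambda rad,z:np.c_[xy+rad*C,np.full(72,z)]
    if kind=="stand": return np.r_[ring(.030,.002),ring(.030,.010)]
    D,H,S={"red":(.028,.067,.038),"white":(.027,.065,.037),"green":(.025,.060,.034),"blue":(.025,.060,.034)}[n]
    return np.r_[ring(D/2,.004),ring(D/2,.004+S),ring(.002,.004+H)]
E
python3 - <<'E'
from h import *
ims={c:vision.snapshot(c) for c in("top","side")}
g={"red":(.436,.073),"green":(.601,.167),"blue":(.460,-.177),"white":(.622,-.016),"black":(.450,.258)}
hue={"red":(0,),"green":(60,),"blue":(112,)}
for n,xy in g.items():
  for c,im in ims.items():
    k=vision.get_calibration(c)
    h=cv2.cvtColor(im,cv2.COLOR_RGB2HSV).astype(int)
    if n in hue:
        dh=np.abs(h[:,:,0]-hue[n][0]); dh=np.minimum(dh,180-dh); m=(dh<14)&(h[:,:,1]>110)&(h[:,:,2]>40)
    elif n=="white": m=h[:,:,2]>(185 if c=="top" else 185); m&=h[:,:,1]<35
    else: m=h[:,:,2]<70
    roi=np.zeros(m.shape,np.uint8); cv2.fillConvexPoly(roi,cv2.convexHull(proj(shape("stand",n,np.array(xy))*[1,1,1],k).astype(np.int32)),1)
    roi=cv2.dilate(roi,np.ones((13,13)))
    # remove upper bottle part: keep hull points whose plane distance is plausible
    p=np.argwhere(m&(roi>0))[:,::-1].astype(np.float32)
    if len(p)<20: print(n,c,"few",len(p)); continue
    w=toplane(cv2.convexHull(p)[:,0],k,.010)
    rad=.033 if n=="black" else .030
    s=least_squares(lambda q:np.hypot(*(w-q).T)-rad,xy,loss="soft_l1",f_scale=.0015)
    print(n,c,np.round(s.x,4),"rms",round(float(np.sqrt(np.mean(s.fun**2))),4),len(w))
# bottles: mask silhouettes vs model hull centroid
b={"white":g["red"],"blue":g["green"],"green":g["blue"],"red":g["white"]}
for n,xy in b.items():
  for c in ims:
    k=vision.get_calibration(c)
    for d in models.regions_of("bottle_"+n,c)[:2]:
        mm=d["pixels"]; ys,xs=np.nonzero(mm)
        print("bottle",n,c,round(d["score"],2),len(xs),"cen",xs.mean().round(1),ys.mean().round(1),"model",proj([[*xy,.035]],k).round(1))
  print([ (np.round(d["at"],3).tolist()) for c in ims for d in models.mark_of("bottle_"+n,c)[:1]])
E
```

```text
red top [0.4378 0.069 ] rms 0.0004 21
red side [0.4375 0.0642] rms 0.0019 17
green top [0.6021 0.1642] rms 0.0002 20
green side [0.6015 0.1578] rms 0.0012 17
blue top [ 0.4578 -0.1788] rms 0.0003 21
blue side [ 0.4565 -0.1838] rms 0.0009 19
white top few 0
white side few 0
black top [0.4516 0.2552] rms 0.0014 21
black side [0.4511 0.249 ] rms 0.0022 19
bottle white top 0.54 136 cen 273.9 259.3 model [[273.3 258.8]]
bottle white side 0.69 329 cen 223.8 207.9 model [[224.1 205.1]]
[[0.439, 0.073, 0.008], [0.429, 0.076, 0.002]]
bottle blue side 0.64 233 cen 295.5 178.1 model [[295.3 174.6]]
[[0.6, 0.167, 0.0], [0.603, 0.167, 0.005]]
bottle green top 0.43 155 cen 387.1 252.0 model [[387.2 250.2]]
bottle green side 0.63 398 cen 251.4 296.3 model [[252.7 290.8]]
[[0.458, -0.172, 0.003], [0.463, -0.181, 0.002]]
bottle red top 0.42 181 cen 315.6 178.6 model [[314.4 177.3]]
bottle red side 0.95 354 cen 325.4 226.7 model [[325.3 222.4]]
[[0.621, -0.021, 0.004]]
```

```bash
python3 - <<'E'
from h import *
r.move_to([.60,-.016,.25],[0,1,0,0])
gripper_to(.05,10)
im=vision.snapshot("wrist"); k=vision.get_calibration("wrist"); cv2.imwrite("pics/w1.png",im[:,:,::-1])
print(k["position"],k["orientation"],telemetry.current_t(),telemetry.current_opening())
print(proj([[.622,-.016,.01],[.622,-.016,.035]],k))
for n in("stand_white","bottle_red"): print(n,[(np.round(d["at"],4).tolist(),round(d["score"],2)) for d in models.mark_of(n,"wrist")])
E
```

```text
[ 0.67560188 -0.01509599  0.42392684] [-0.09197412 -0.70097743  0.70126339  0.09165731] 5.0417 0.049819830293492004
[[287.39395194 167.9828461 ]
 [287.43927604 170.68783357]]
stand_white [([0.6293, -0.013, 0.0027], 0.73)]
bottle_red [([0.6213, -0.0219, 0.0027], 0.71), ([0.4588, 0.2591, -0.0014], 0.4)]
```

View pics/w1.png

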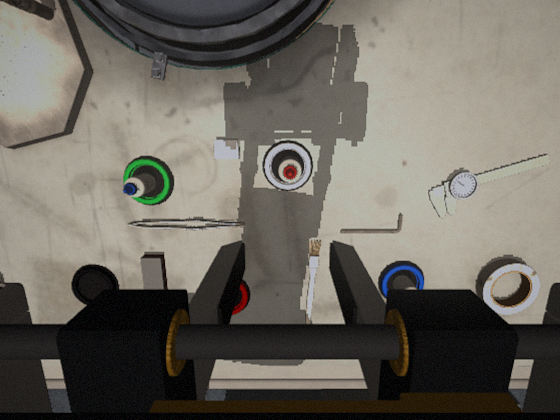

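The wrist view shows the white stand ring centred at (288,166) and the red cap at (289.5,172). The green ring is at (148.5,181) with the blue cap tip near (130,189). I'll convert these to positions.

```bash
python3 - <<'E'
from h import *
k=dict(vision.get_calibration("wrist"))
A=lambda u,v,z,kk:toplane(np.array([[u,v]],float),kk,z)[0].round(4)
print("whitestand",A(288,166,.008,k),"redcap",A(289.5,171.5,.068,k),"green",A(148.5,181,.008,k),"bluecap",A(130,189,.062,k))
im=vision.snapshot("top"); k=vision.get_calibration("top")
# cap colour centroids in previous top/side pictures
b={"red":(.622,-.016,.055),"green":(.458,-.179,.05),"blue":(.602,.164,.05)}
hue={"red":0,"green":60,"blue":112}
for c in("top","side"):
  im=cv2.imread(f"pics/{c}0.png"); k=vision.get_calibration(c); h=cv2.cvtColor(im,cv2.COLOR_BGR2HSV).astype(int)
  for n,P in b.items():
    dh=np.abs(h[:,:,0]-hue[n]);dh=np.minimum(dh,180-dh);m=(dh<14)&(h[:,:,1]>90)&(h[:,:,2]>35)
    u,v=proj([P],k)[0]; yy,xx=np.nonzero(m); s=np.hypot(xx-u,yy-v)<12
    if s.sum(): print(n,c,s.sum(),A(xx[s].mean(),yy[s].mean(),P[2],k),(u.round(1),v.round(1)),(xx[s].mean().round(1),yy[s].mean().round(1)))
im=cv2.imread("pics/top0.png")
cv2.imwrite("pics/t0z.png",cv2.resize(im[150:290,170:410],None,fx=3.3,fy=3.3,interpolation=cv2.INTER_CUBIC))
E
```

```text
whitestand [ 0.6243 -0.0168] redcap [ 0.6257 -0.0182] green [0.605  0.1632] bluecap [0.6051 0.162 ]
red top 34 [ 0.6229 -0.0204] (np.float64(315.3), np.float64(174.8)) (np.float64(317.3), np.float64(174.5))
green top 27 [ 0.4582 -0.1788] (np.float64(390.2), np.float64(250.6)) (np.float64(390.1), np.float64(250.5))
blue top 22 [0.6022 0.1665] (np.float64(234.0), np.float64(182.2)) (np.float64(232.9), np.float64(182.1))
red side 52 [ 0.6239 -0.0157] (np.float64(326.0), np.float64(213.9)) (np.float64(326.9), np.float64(213.7))
green side 52 [ 0.458  -0.1763] (np.float64(251.4), np.float64(284.9)) (np.float64(251.2), np.float64(283.8))
blue side 18 [0.6031 0.1723] (np.float64(296.3), np.float64(169.3)) (np.float64(296.0), np.float64(167.4))
```

View pics/t0z.png

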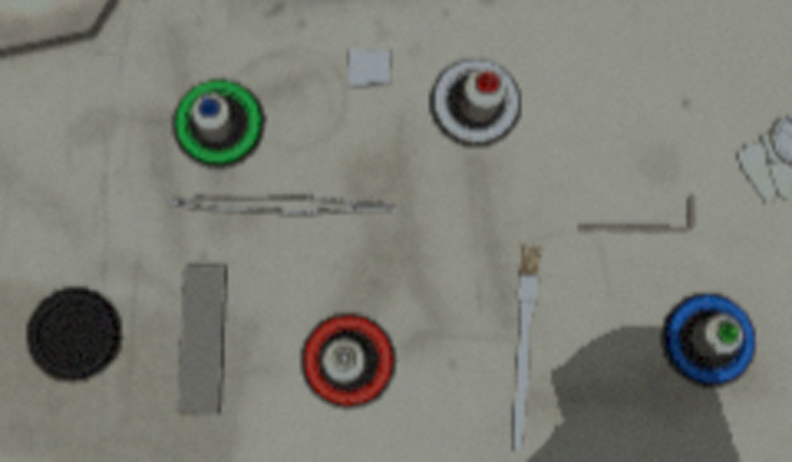

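The enlarged crop confirms the layout: white stand at about (314,181) and white cap at about (274.5,258.5) in full-image pixels. I'll do the first swap now, red and white.

```bash
cat >> h.py <<'E'
S={"red":(.438,.068),"green":(.603,.164),"blue":(.458,-.179),"white":(.6235,-.0165),"black":(.4515,.2545)}
HI=.16; Q=[0,1,0,0]
def pick(xy,z=.040):
    r.move_l([*xy,HI],rot=Q,vel=.25); r.move_l([*xy,z],vel=.12)
    gripper_to(.0,10); o=telemetry.current_opening(); r.move_l([*xy,HI],vel=.12); r.hold(.1)
    print("picked",round(o,4),round(telemetry.current_opening(),4),round(telemetry.current_t(),1))
def place(xy,z=.041):
    r.move_l([*xy,HI],rot=Q,vel=.2); r.hold(.2)
    t=r.move_l([*xy,z],vel=.08,guard=6); r.hold(.1)
    print("placed z",telemetry.current_ee_pos().round(4),t)
    gripper_to(.05); r.move_l([*xy,HI],vel=.12)
E
python3 - <<'E'
from h import *
k=vision.get_calibration("top"); print(toplane(np.array([[274.5,258.5]]),k,.065),toplane(np.array([[313.9,180.9]]),k,.008))
pick((.6235,-.0185)); place(S["black"])
im=vision.snapshot("wrist"); print([(np.round(d["at"],3).tolist(),round(d["score"],2)) for d in models.mark_of("bottle_red","wrist")])
cv2.imwrite("pics/w2.png",im[:,:,::-1]); print(telemetry.current_t())
E
```

```text
[[0.43478232 0.07041875]] [[ 0.62078192 -0.0176533 ]]
picked 0.027 0.0267 8.6
placed z [0.4518 0.2546 0.0415] False
[([0.451, 0.256, 0.003], 0.79)]
14.1167
```

View pics/w2.png

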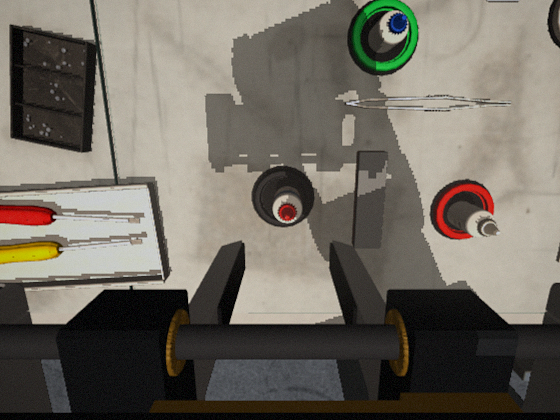

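Red stands upright in the black stand, with its cap at (287,212). I'll continue with the rest.

```bash
python3 - <<'E'
from h import *
pick((.436,.071)); place(S["white"])
pick(S["black"]); place(S["red"])
im=vision.snapshot("top");cv2.imwrite("pics/t2.png",cv2.resize(im[150:290,170:410,::-1],None,fx=3.3,fy=3.3,interpolation=cv2.INTER_CUBIC))
for c in("top","wrist"):
  if c=="wrist": vision.snapshot(c)
  for n in("red","white"): print(c,n,[(np.round(d["at"],3).tolist(),round(d["score"],2)) for d in models.mark_of("bottle_"+n,c)])
E
```

```text
picked 0.026 0.0257 17.9
placed z [ 0.6238 -0.0165  0.0415] False
picked 0.027 0.0275 27.1
placed z [0.4384 0.068  0.0414] False
top red []
top white [([0.623, -0.015, 0.005], 0.39)]
wrist red [([0.437, 0.062, 0.003], 0.83)]
wrist white []
```

View pics/t2.png

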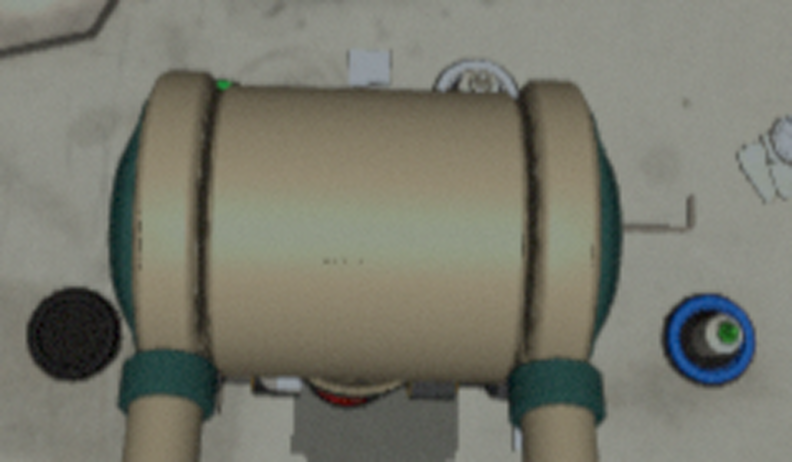

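The arm hides most of the view, but white is in the white stand (475,80) and black is empty. Next is the blue and green swap, after which I'll check everything with the arm out of the way.

```bash
python3 - <<'E'
from h import *
pick((.603,.166)); place(S["black"])
pick((.458,-.178)); place(S["green"])
pick(S["black"]); place(S["blue"])
r.move_to([.228,-.528,.21],[0,.979284,.202491,0])
im=vision.snapshot("top");cv2.imwrite("pics/t3.png",cv2.resize(im[150:290,170:410,::-1],None,fx=3.3,fy=3.3,interpolation=cv2.INTER_CUBIC))
for c in("top","side"):
  if c=="side": im=vision.snapshot(c); cv2.imwrite("pics/s3.png",cv2.resize(im[140:340,190:360,::-1],None,fx=2.9,fy=2.9,interpolation=cv2.INTER_CUBIC))
  for n in("red","white","green","blue"): print(c,n,[(np.round(d["at"],3).tolist(),round(d["score"],2)) for d in models.mark_of("bottle_"+n,c)],S[n])
print(telemetry.current_t())
E
```

```text
picked 0.0236 0.024 35.9
placed z [0.4518 0.2546 0.0415] False
picked 0.0238 0.0239 45.5
placed z [0.6034 0.164  0.0415] False
picked 0.0239 0.0236 55.0
placed z [ 0.4583 -0.1792  0.0414] False
top red [([0.438, 0.065, 0.004], 0.63)] (0.438, 0.068)
top white [([0.625, -0.016, 0.008], 0.44), ([0.437, 0.07, -0.0], 0.28)] (0.6235, -0.0165)
top green [([0.603, 0.165, 0.005], 0.59)] (0.603, 0.164)
top blue [([0.454, -0.176, -0.0], 0.6)] (0.458, -0.179)
side red [([0.434, 0.068, 0.004], 0.76)] (0.438, 0.068)
side white [([0.623, -0.011, 0.005], 0.89)] (0.6235, -0.0165)
side green [([0.606, 0.161, 0.006], 0.6), ([0.456, -0.179, -0.003], 0.5)] (0.603, 0.164)
side blue [([0.458, -0.174, 0.008], 0.63)] (0.458, -0.179)
63.0
```

View pics/t3.png

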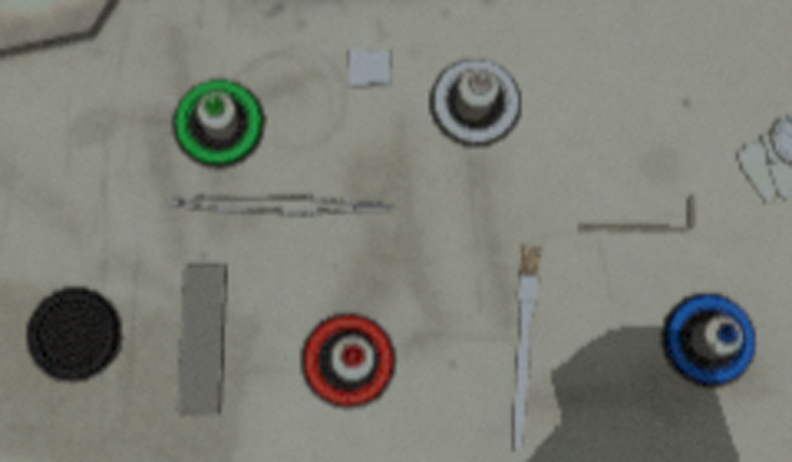

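View pics/s3.png

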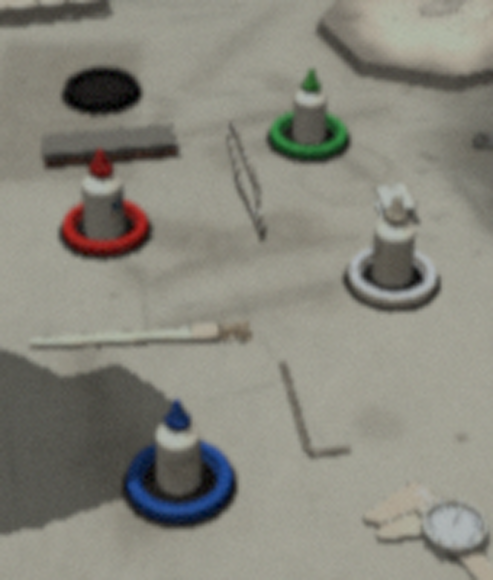

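Both views show every bottle upright and centred in the stand of its colour: green (218,123), white (476,102), red (348,360) and blue (709,340) in the top crop. The black stand is empty and the arm is clear of everything.

```bash
python3 -c "
from plant import r
print(r.sign_off())"
```

```text
the job is handed in; nothing more can be done
None
```

I've handed the job in: in the final top and side pictures all four bottles stand upright in the stands matching their caps, the black stand is empty, and the arm is clear after about 63 s; sign-off returned no verdict.

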